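Set the preheater's timer dial and start it

ROBOT

A 6-joint arm with a two-finger parallel gripper is mounted at the origin on a cart in front of the work surface, level with it; the furniture and walls round the work are solid. World frame = base frame: x ahead of the robot, y to its left, z up, the work surface at z = 0. Lengths are in m, angles in degrees, forces in N, time in s.
With the tool pointing down it reaches from about 0.4 to 0.825 m from the base axis. Payload 7 kg.
Tool frame: the origin (TCP) lies on the centre line of the jaws, within the pads' length; the fingertips stand 19 mm ahead of it and the grasp point (between the pads) is the TCP; z points along the fingers, y is the line along which they close (so a half turn about z gives the same grasp; the last joint's range is limited). The gripper opens to 88 mm and grips with 3 to 60 N. Pads are 19 mm wide; open, the fingers measure 130 mm over their backs; the gripper's body (78 mm by 193 mm) begins 47 mm behind the grasp point.
Start: joints at [81.595, 20.546, 0.682, 0, -70.136, -16.507], TCP at [0.284, 0.612, 0.246] pointing down, gripper open.
Joint ranges: [-176.03, 176.03], [-82.01, 121.73], [-58.28, 71.71], [-173.87, 95.51], [-174.79, -0.11], [-173.66, 173.66]. Speed limits (degrees/s): [136.94, 136.94, 172.46, 180, 180, 180].

INTERFACE

Orientations are given as [roll, pitch, yaw] about the fixed x, y, z axes, in that order (R = Rz(yaw) Ry(pitch) Rx(roll)).
In Python, from plant import get_state, capture, close_job gives the robot as it stands.
- The arm moves only by the tool apply_moves, never from a script. Its argument "targets" is a list of rows, each a list of 7 numbers: the opening, from 0 (shut) to 1 (fully open), then the shift along the tool's x, y, z normalised to -1 to 1, where 1 is 1000 mm, then the turn, a rotation vector about the tool's x, y, z normalised to -1 to 1, where 1 is 90 degrees. In form: [[claw, tx, ty, tz, ax, ay, az], ...]. A call has 1 to 20 rows; each row shifts and turns the commanded pose from where the row before left it, along the tool's axes as they then stand; what a row does not reach is not made up. A row lasts 1/12 s, in which the tool goes at most 41.7 mm and 7.16 degrees, less where a joint would pass 70% of its speed; a pose out of reach is approached as far as the arm can. A call with a number of a shift or a turn outside -1 to 1 is refused whole. A call with a gripper value outside its range is refused whole. The fingers move at their own pace and stop on an object; "newtons" is the grip in N (left out, the last holds). Time passes only in rows, so rows that do not move let the fingers close. It gives the time, the measured TCP pose, the force, the opening and the grip force at its end, in the units of the state.
- get_state(): the state, without advancing time (a new reading comes with each control period).
- capture(name): name is "scene" or "side" or "wrist"; returns a dict with "frame" (420x560x3 uint8, red, green, blue), "range_z" (420x560 float32, m along the optical axis (not along the pixel's ray), 0 where there is no reading), "camera_matrix" (3x3 intrinsics, pixels), "T" (4x4, takes a point from camera to world coordinates). Camera axes: x right, y down, z forward; pixel columns grow to the right and rows downward; lengths in m; the calibration is good to about 2 mm. A picture is of the moment at which its call begins.
- close_job(): hands the job in; it is judged then, once.
The state is a dict: "time_s": time; "joints": joint angles; "qd": joint speeds; "joint_torque": joint torques, N m; "tcp_pos": TCP position; "eef_rot": TCP orientation; "contact_force": force on the tool from outside, world axes, zero at the start; "moment": the same for the moment, N m; "gripper_width": finger opening in m; "gripper_force": force on a finger pad.
Only numpy, scipy, OpenCV 4.12 (cv2) and the standard library are available. Lean on these libraries where they do the work, as an engineer would, in place of code of your own. Each camera call takes 0.05 s, during which the arm holds its last target. There are 200 camera calls.

TASK

Set the preheater's timer and start it: push the dial straight in, gently but until its lock lets go, turn it clockwise click by click until it rests on the fourth click (the long mark) without going past it, and let go. Then press the start button right down and release it. Leave the fixture plate on its bed, the solder spool and the side cutters where they are.

Things in the scene. Friction and masses are not known exactly. Their poses are not given: they have to be found in the camera images.
- preheater: grey bench preheater, a box 170 (x) x 220 (y) x 55 mm high, fixed to the bench; origin at the centre of its underside, front faces its own -x, z up. On its top: in the left half (+y) a bed with a flat fixture plate, in the right half (-y) the timer dial towards the back and the start button in front.
- dial_foot (a point): on the dial's axis in the plane of the preheater's top face, not on the dial. Over it: black round skirt 62 mm across, 5 mm thick; on it, through the axis, an upright grip bar 44 long, 11 wide, 19 mm high with a white pointer line. The knob's height on its shaft differs each time: the skirt's upper face, unpushed, is anywhere 10 to 24 mm above this point (bar's top 19 mm higher); find it by touch
- long_mark (a point): middle of the long white mark (13 mm) on the top face, 43 mm from the dial's axis: the fourth click. The dial is push-to-turn: locked until pushed straight down (on the skirt or by the gripped bar) by 3.5 mm; solid stop at 4 mm; springs back. The push takes 6 N at first, 10 N at the stop; 11 to 15 N holds it unlocked. Each click takes about 0.1 N m, then it snaps into the next rest
- dial (a joint): angle of the dial in rad, growing clockwise seen from above. It rests (clicks) every 0.35 rad: 0 is off, 1.40 the fourth click (long mark), 2.80 the last. It starts in rest 0, 1 or 2. At angle q the pointer end of the bar points, in the preheater's frame, 1.40 - q rad counter-clockwise from its x axis, so at the fourth click straight to the back (+x)
- start_button (a joint): travel of the start button in m, 0 released, 0.006 fully down, about 5 N when down; springs back
- start_button_top (a point): centre of the upper face of the round start button, 24 mm across, facing up
- fixture_plate: flat milled aluminium plate 110 x 87 x 10 mm lying on the preheater's bed, origin at the centre of its underside; leave it alone
- solder_spool: solder spool standing on the bench, 54 mm across, 38 mm high, origin under its centre; leave it alone
- side_cutter: side cutters lying on the bench, 118 mm long, 12 mm high, origin under the centre; leave it alone
- thrust_bearing: the dial's small inner bearing, out of sight inside the box on the dial's axis, fixed; origin 45 mm below the top face. It is the solid stop that the pushed-in dial meets, so it takes all of the push beyond 10 N; more than 9 N on it (19 N of push) damages it

How it is judged (in metres and radians):
On the way, in this order (a step that is already met when the one before it is completed fails the run):
1. the dial rests on the fourth click (value of joint dial between 1.3 and 1.5 rad and contact force between preheater and the fingers below 0.5 N), for 0.2 s.
2. the start button is pressed right down (value of joint start_button above 0.0045 m), for 0.05 s.
At the end, for the whole second after the job is handed in: the dial rests on its fourth click (1.40 rad, within 0.10), and the start button has been pressed down (at least 4.5 mm) after that and is released again (under 2 mm) (value of joint dial between 1.3 and 1.5 rad and value of joint start_button below 0.002 m); the robot touches nothing.
It fails at once if the dial is turned past the fourth click (value of joint dial above 1.65 rad).
It fails at once if the start button is pressed before the dial is on the fourth click (value of joint start_button above 0.003 m and not (value of joint dial between 1.25 and 1.55 rad)).
It fails at once if the dial is pushed against its inner thrust bearing with more than 9 N (contact force between thrust_bearing and anything else above 9 N).
It fails at once if the fixture plate, spool or cutters are moved by more than 15 mm (distance of any of fixture_plate, solder_spool, side_cutter from where it was at the start of the episode above 0.015 m).
It also fails if it takes over 54 s, if anything falls off the work surface, if the arm or the gripper's body presses on something with over 40 N, if the wrist force passes 120 N, or if a joint passes its speed limit or range.

## Working session

There is one attempt and no reset: what is moved stays moved. The work goes in short steps, Python scripts to look and compute and a tool call to move; the robot and the scene stay as the last step left them, time stands still between calls to the robot, and variables do not carry over. Pictures are saved under pics/ and viewed, at most 10 in all, crops included, and the job is handed in when it is done.

Besides the shell and the picture viewer there is one more tool, called after "Request:" by a JSON object that holds its "method" and its "body". apply_moves: Moves the arm, as the interface text tells. Scaled input: -1 to 1 covers 1000 mm each way for a shift and 90 degrees each way for a turn. Its arguments: {"type":"object","properties":{"targets":{"type":"array","items":{"type":"array","items":{"type":"number"}}},"newtons":{"type":"number"}},"required":["targets"]}

```bash
mkdir -p pics
python3 - <<'E'
from plant import *
import cv2,numpy as np
s=get_state(); print({k:np.round(v,3) for k,v in s.items()})
for n in("scene","side"):
    c=capture(n); np.savez(n+".npz",**c); cv2.imwrite(f"pics/{n}1.png",cv2.cvtColor(c["frame"],cv2.COLOR_RGB2BGR)); print(n,c["camera_matrix"].round(1).tolist(),c["T"].round(3).tolist())
E
```

```text
{'time_s': np.float64(0.0), 'joints': array([ 8.1593e+01,  2.0590e+01,  6.3200e-01, -2.0000e-02, -7.0137e+01,
       -1.6509e+01]), 'qd': array([0.067, 0.045, 0.094, 0.049, 0.007, 0.024]), 'joint_torque': array([ 2.0000e-03, -5.8272e+01,  2.9305e+01,  6.9970e+00,  7.0000e-03,
       -0.0000e+00]), 'tcp_pos': array([0.284, 0.612, 0.245]), 'eef_rot': array([ 1.79904e+02, -9.00000e-03, -2.49230e+01]), 'contact_force': array([-0.535,  0.741, -0.811]), 'moment': array([0.034, 0.006, 0.02 ]), 'gripper_force': np.float64(0.0), 'gripper_width': np.float64(0.088)}
scene [[462.8, 0.0, 282.3], [0.0, 462.8, 207.6], [0.0, 0.0, 1.0]] [[-0.861, -0.4, 0.315, 0.22], [-0.509, 0.681, -0.527, 0.502], [-0.004, -0.613, -0.79, 0.773], [0.0, 0.0, 0.0, 1.0]]
side [[480.2, 0.0, 278.5], [0.0, 480.2, 210.0], [0.0, 0.0, 1.0]] [[0.997, -0.056, 0.045, 0.454], [-0.066, -0.484, 0.873, -0.725], [-0.027, -0.873, -0.486, 0.513], [0.0, 0.0, 0.0, 1.0]]
```

View pics/scene1.png

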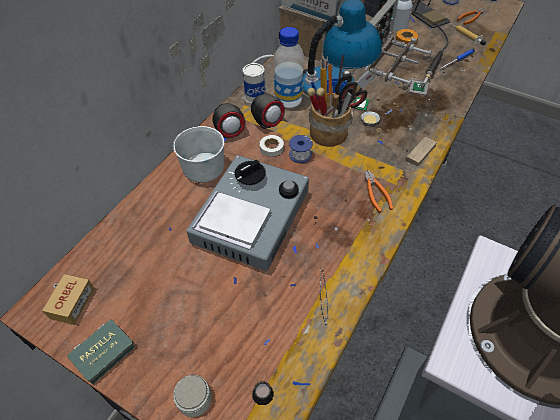

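View pics/side1.png

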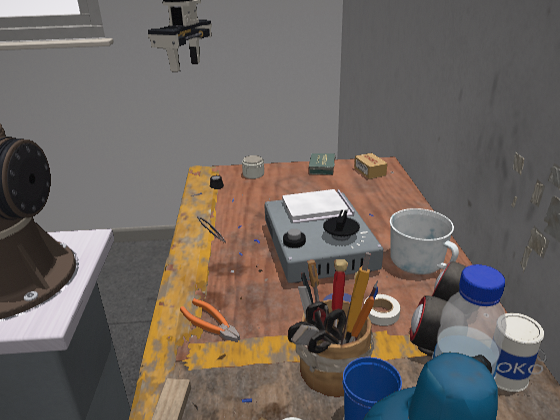

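The scene shows the preheater at about (250,215), its dial at (250,172), the start button at (288,189) and the spool at (300,148). The side view agrees, with the dial at (341,230) and the button at (294,240).

```bash
cat > h.py <<'E'
import cv2,numpy as np
def world(c,px):
    px=np.atleast_2d(px); K,T,R=c["camera_matrix"],c["T"],c["range_z"]
    z=R[px[:,1].astype(int),px[:,0].astype(int)]
    p=(np.linalg.inv(K)@np.c_[px,np.ones(len(px))].T).T*z[:,None]
    return p@T[:3,:3].T+T[:3,3]
def plane(c,px,h):
    px=np.atleast_2d(px); K,T=c["camera_matrix"],c["T"]
    d=(np.linalg.inv(K)@np.c_[px,np.ones(len(px))].T).T@T[:3,:3].T
    return T[:3,3]+d*((h-T[2,3])/d[:,2])[:,None]
E
python3 - <<'E'
from h import *
c=dict(np.load("scene.npz"))
v,u=np.mgrid[140:290,170:330]; px=np.c_[u.ravel(),v.ravel()]
P=world(c,px); col=c["frame"][px[:,1],px[:,0]].astype(int)
m=(abs(P[:,2]-.055)<.006)
# box: largest component on top level
im=np.zeros((420,560),np.uint8); im[px[m,1],px[m,0]]=1
n,l,st,ce=cv2.connectedComponentsWithStats(im); k=1+st[1:,4].argmax()
sel=(l[px[:,1],px[:,0]]==k); print("top z",np.median(P[sel,2]))
r=cv2.minAreaRect((P[sel,:2]*1000).astype(np.float32)); print("box",r)
for n_,lo,hi,uv in(("dial",.062,.1,(250,172)),("btn",.058,.1,(288,189))):
    q=(P[:,2]>lo)&(P[:,2]<hi)&(np.hypot(*(px-uv).T)<22)&(col.sum(1)<220)
    print(n_,q.sum(),np.median(P[q],0),P[q].min(0),P[q].max(0))
for uv in((250,172),(288,186),(288,189),(301,142),(232,215)): print(uv,world(c,[uv]).round(3), plane(c,[uv],.055).round(3))
b=cv2.cvtColor(c["frame"],cv2.COLOR_RGB2BGR)[145:215,205:325]
cv2.imwrite("pics/crop1.png",cv2.resize(b,None,fx=6.5,fy=6.5,interpolation=cv2.INTER_CUBIC))
E
```

```text
top z 0.05451728745742396
box ((568.778564453125, 43.39611053466797), (169.74072265625, 221.724853515625), 7.757152557373047)
dial 569 [ 0.5953932  -0.00320434  0.07752091] [ 0.56949952 -0.03752924  0.07019201] [0.63324113 0.02305832 0.09869886]
btn 195 [ 0.51059389 -0.01034258  0.06621751] [ 0.49733229 -0.03940216  0.05803654] [0.53686965 0.00073246 0.07569978]
(250, 172) [[ 0.597 -0.003  0.083]] [[ 0.612 -0.024  0.055]]
(288, 186) [[ 0.515 -0.014  0.077]] [[ 0.525 -0.031  0.055]]
(288, 189) [[ 0.513 -0.01   0.074]] [[ 0.521 -0.024  0.055]]
(301, 142) [[ 0.575 -0.178  0.031]] [[ 0.564 -0.156  0.055]]
(232, 215) [[0.574 0.096 0.069]] [[0.581 0.088 0.055]]
```

View pics/crop1.png

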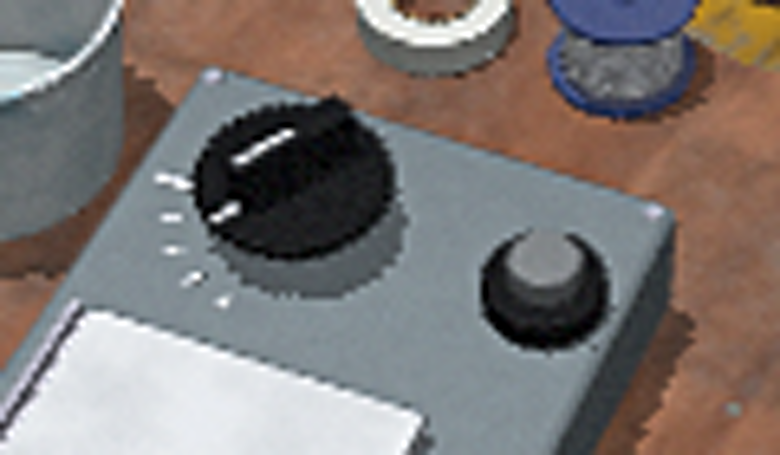

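Crop pixels map to the scene as u = 205 + x/6.5, v = 145 + y/6.5. The pointer line on the bar top runs (235,160)-(293,133), with the skirt pointer at (225,212). The long mark is at (173,181), with marks 3 to 0 below it.

Run:
```python
from h import *
c=dict(np.load("scene.npz")); o=np.array([205,145])
f=lambda *a:np.array(a)/6.5+o
th=np.deg2rad(7.76); R=np.array([[np.cos(th),-np.sin(th)],[np.sin(th),np.cos(th)]]); ctr=np.array([.5688,.0434])
loc=lambda P:((P[:,:2]-ctr)@R).round(4).tolist()
mk=plane(c,f([173,181],[171,217],[172,250],[192,279],[223,300]),.055); print("marks",mk.round(4).tolist(),loc(mk))
v,u=np.mgrid[155:190,230:270]; px=np.c_[u.ravel(),v.ravel()]; P=world(c,px); d=c["frame"][px[:,1],px[:,0]].sum(1)<130
for z in np.arange(.062,.104,.002): print(round(z,3),((P[:,2]>z)&(P[:,2]<z+.002)&d).sum(),end="; ")
# skirt ellipse: outline at left/right/bottom on skirt height
for h in(.070,.075,.079):
    S=plane(c,f([193,180],[395,180],[292,258],[240,115]),h); x0=cv2.minEnclosingCircle((S[:,:2]*1000).astype(np.float32)); print(h,x0)
for h in (.09,.094,.098):
    B=plane(c,f([235,160],[293,133]),h); dd=B[0]-B[1]; print("bar ang",h,B.round(4).tolist(),np.degrees(np.arctan2(dd[1],dd[0])))
B=plane(c,f([213,218],[240,207]),.075);dd=B[0]-B[1]; print(B, np.degrees(np.arctan2(dd[1],dd[0])))
t=plane(c,f([548,255]),.074);print("btn",t,loc(t),world(c,f([548,255]).astype(int)))
```

```text
marks [[0.6442, -0.0023, 0.055], [0.6361, 0.0107, 0.055], [0.6279, 0.022, 0.055], [0.6157, 0.0288, 0.055], [0.6026, 0.031, 0.055]] [[0.0686, -0.0555], [0.0622, -0.0414], [0.0557, -0.0292], [0.0445, -0.0208], [0.0318, -0.0169]]
0.062 0; 0.064 0; 0.066 0; 0.068 0; 0.07 1; 0.072 10; 0.074 78; 0.076 213; 0.078 67; 0.08 15; 0.082 13; 0.084 12; 0.086 15; 0.088 15; 0.09 8; 0.092 23; 0.094 30; 0.096 25; 0.098 5; 0.1 0; 0.102 0; 0.07 ((603.8128662109375, -11.238950729370117), 32.74193572998047)
0.075 ((601.083984375, -7.590245723724365), 32.5092658996582)
0.079 ((598.9010620117188, -4.671239852905273), 32.32292938232422)
bar ang 0.09 [[0.612, 0.0055, 0.09], [0.6028, -0.0131, 0.09]] 63.55889076896278
bar ang 0.094 [[0.6097, 0.0084, 0.094], [0.6006, -0.01, 0.094]] 63.55889076896318
bar ang 0.098 [[0.6075, 0.0113, 0.098], [0.5984, -0.007, 0.098]] 63.55889076896314
[[0.61303235 0.01818998 0.075     ]
 [0.60835332 0.01017958 0.075     ]] 59.70995721646529
btn [[ 0.51663051 -0.02194455  0.074     ]] [[-0.0605, -0.0577]] [[ 0.51634357 -0.02018706  0.07663014]]
```

Request:
{"method": "apply_moves", "body": {"targets": [[1, 0.0274, 0.0214, 0, 0, 0, 0], [1, 0.0274, 0.0214, 0, 0, 0, 0], [1, 0.0274, 0.0214, 0, 0, 0, 0], [1, 0.0274, 0.0214, 0, 0, 0, 0], [1, 0.0274, 0.0214, 0, 0, 0, 0], [1, 0.0274, 0.0214, 0, 0, 0, 0], [1, 0.0274, 0.0214, 0, 0, 0, 0], [1, 0.0274, 0.0214, 0, 0, 0, 0], [1, 0.0274, 0.0214, 0, 0, 0, 0], [1, 0.0274, 0.0214, 0, 0, 0, 0], [1, 0.0274, 0.0214, 0, 0, 0, 0], [1, 0.0274, 0.0214, 0, 0, 0, 0], [1, 0.0274, 0.0214, 0, 0, 0, 0], [1, 0.0274, 0.0214, 0, 0, 0, 0], [1, 0.0274, 0.0214, 0, 0, 0, 0], [1, 0.0274, 0.0214, 0, 0, 0, 0], [1, 0.0274, 0.0214, 0, 0, 0, 0], [1, 0.0274, 0.0214, 0, 0, 0, 0], [1, 0.0274, 0.0214, 0, 0, 0, 0], [1, 0.0274, 0.0214, 0, 0, 0, 0]]}}

```text
time_s: 1.77
tcp_pos: [0.6014, -0.0085, 0.2453]
eef_rot: [180.0, 0.0, -24.9]
contact_force: [1.2, 0.5, 0.3]
gripper_width: 0.0876
gripper_force: 0.0
```

Request:
{"method": "apply_moves", "body": {"targets": [[1, 0, 0, 0, 0, 0, 0.0745], [1, 0, 0, 0, 0, 0, 0.0745], [1, 0, 0, 0, 0, 0, 0.0745], [1, 0, 0, 0, 0, 0, 0.0745], [1, 0, 0, 0, 0, 0, 0.0745], [1, 0, 0, 0, 0, 0, 0.0745], [1, 0, 0, 0, 0, 0, 0.0745], [1, 0, 0, 0, 0, 0, 0.0745], [1, 0, 0, 0, 0, 0, 0.0745], [1, 0, 0, 0, 0, 0, 0.0745], [1, 0, 0, 0, 0, 0, 0.0745], [1, 0, 0, 0, 0, 0, 0.0745], [1, 0, 0, 0, 0, 0, 0.0745], [1, 0, 0, 0, 0, 0, 0], [1, 0, 0, 0, 0, 0, 0]]}}

```text
time_s: 3.02
tcp_pos: [0.6009, -0.0069, 0.2452]
eef_rot: [180.0, -0.0, -111.9]
contact_force: [-0.1, 0.8, 0.0]
gripper_width: 0.0875
gripper_force: 0.0
```

Run:
```python
from plant import *
import cv2,numpy as np
s=get_state(); print({k:np.round(v,4).tolist() for k,v in s.items()})
c=capture("wrist"); np.savez("wrist.npz",**c); cv2.imwrite("pics/w1.png",cv2.cvtColor(c["frame"],cv2.COLOR_RGB2BGR))
```

```text
{'time_s': 3.0167, 'joints': [17.9546, 13.6626, -9.0594, -0.008, -67.3124, -39.8228], 'qd': [-0.0825, -0.0724, 0.0955, 0.1464, 0.0488, 1.7227], 'joint_torque': [-0.0115, -48.1946, 28.7063, 6.8521, -0.0338, -0.7074], 'tcp_pos': [0.6009, -0.0069, 0.2452], 'eef_rot': [179.9688, -0.0164, -111.8713], 'contact_force': [-0.0612, 0.8003, 0.0487], 'moment': [0.117, -0.0481, -0.0197], 'gripper_force': 0.0, 'gripper_width': 0.0875}
```

View pics/w1.png

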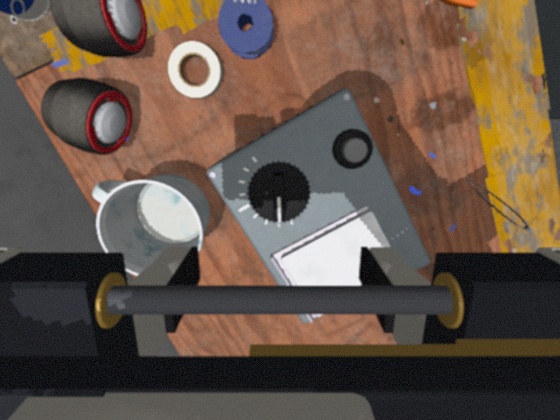

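The wrist view shows the dial at (279,191) with its pointer straight down at (279,200-222), so the bar is close to the tool's x axis. The button is at (352,148) and nothing is in the way.

Run:
```python
from h import *
c=dict(np.load("wrist.npz")); f=c["frame"].astype(int)
v,u=np.mgrid[160:228,240:318]; px=np.c_[u.ravel(),v.ravel()]; P=world(c,px); s=f[px[:,1],px[:,0]].sum(1)
print("z hist",[(round(z,3),int(((P[:,2]>z)&(P[:,2]<z+.002)&(s<150)).sum())) for z in np.arange(.07,.104,.002)])
near=np.hypot(px[:,0]-279,px[:,1]-191)<30
w=near&(s>420)&(abs(px[:,0]-279)<8)&(px[:,1]>190); print(w.sum())
Q=plane(c,px[w],.094); vx,vy,x0,y0=cv2.fitLine((Q[:,:2]).astype(np.float32),cv2.DIST_L2,0,.0001,.01).ravel(); print("pointer",np.degrees(np.arctan2(vy,vx))%180,x0,y0)
dk=((s<150)&near).astype(np.uint8).reshape(v.shape)
cs,_=cv2.findContours(dk,cv2.RETR_EXTERNAL,cv2.CHAIN_APPROX_NONE); k=max(cs,key=cv2.contourArea).reshape(-1,2)+[240,160]
for h in(.072,.076): print(cv2.minEnclosingCircle((plane(c,k,h)[:,:2]*1000).astype(np.float32)))
top=P[(P[:,2]>.09)&near]; print("bar top",len(top),cv2.minAreaRect((top[:,:2]*1000).astype(np.float32)), np.median(top[:,2]))
g=world(c,[[352,148]]);print("btn",g,plane(c,[[352,147]],.075))
```

```text
z hist [(np.float64(0.07), 0), (np.float64(0.072), 0), (np.float64(0.074), 294), (np.float64(0.076), 1678), (np.float64(0.078), 95), (np.float64(0.08), 4), (np.float64(0.082), 6), (np.float64(0.084), 1), (np.float64(0.086), 4), (np.float64(0.088), 7), (np.float64(0.09), 3), (np.float64(0.092), 19), (np.float64(0.094), 241), (np.float64(0.096), 120), (np.float64(0.098), 0), (np.float64(0.1), 0), (np.float64(0.102), 0)]
60
pointer 69.6144 0.60472643 0.004798607
((599.799072265625, -7.311208248138428), 30.5612735748291)
((599.4326171875, -8.223827362060547), 30.1690731048584)
bar top 539 ((590.294189453125, -33.1172981262207), (98.21987915039062, 10.731966018676758), 69.83012390136719) 0.09576012115445937
btn [[ 0.51833418 -0.02239534  0.07652184]] [[ 0.5177783 -0.0230227  0.075    ]]
```

Request:
{"method": "apply_moves", "body": {"targets": [[0.5, 0.001, 0.0005, 0.025, 0, 0, 0], [0.5, 0, 0, 0.025, 0, 0, 0], [0.5, 0, 0, 0.025, 0, 0, 0], [0.5, 0, 0, 0.025, 0, 0, 0], [0.5, 0, 0, 0.025, 0, 0, 0], [0.5, 0, 0, 0.01, 0, 0, 0], [0.5, 0, 0, 0.009, 0, 0, 0], [0.5, 0, 0, 0, 0, 0, 0], [0.5, 0, 0, 0, 0, 0, 0], [0.5, 0, 0, 0, 0, 0, 0]], "newtons": 10}}

```text
time_s: 3.9
tcp_pos: [0.6012, -0.0074, 0.103]
eef_rot: [-179.9, 0.1, -112.0]
contact_force: [-0.1, -0.2, 0.1]
gripper_width: 0.0442
gripper_force: 0.0
```

Request:
{"method": "apply_moves", "body": {"targets": [[0.5, 0, 0, 0.004, 0, 0, 0], [0.0, 0, 0, 0, 0, 0, 0], [0.0, 0, 0, 0, 0, 0, 0], [0.0, 0, 0, 0, 0, 0, 0], [0.0, 0, 0, 0, 0, 0, 0], [0.0, 0, 0, 0, 0, 0, 0], [0.0, 0, 0, 0, 0, 0, 0], [0.0, 0, 0, 0, 0, 0, 0]], "newtons": 10}}

```text
time_s: 4.57
tcp_pos: [0.6009, -0.0077, 0.0978]
eef_rot: [-179.9, 0.0, -112.1]
contact_force: [3.1, -1.9, -0.8]
gripper_width: 0.011
gripper_force: 10.0
```

Request:
{"method": "apply_moves", "body": {"targets": [[0, 0, -0.0005, 0.001, 0, 0, 0], [0, 0, 0, 0, 0, 0, 0], [0, 0, 0, 0, 0, 0, 0]], "newtons": 20}}

```text
time_s: 4.82
tcp_pos: [0.601, -0.0078, 0.0972]
eef_rot: [-180.0, 0.0, -112.1]
contact_force: [-1.6, -0.8, 4.9]
gripper_width: 0.0108
gripper_force: 20.0
```

Request:
{"method": "apply_moves", "body": {"targets": [[0, 0, 0, 0.001, 0, 0, 0], [0, 0, 0, 0, 0, 0, 0], [0, 0, 0, 0, 0, 0, 0]]}}

```text
time_s: 5.07
tcp_pos: [0.601, -0.0078, 0.0962]
eef_rot: [-180.0, 0.0, -112.1]
contact_force: [-0.8, -0.5, 4.9]
gripper_width: 0.0111
gripper_force: 20.0
```

Request:
{"method": "apply_moves", "body": {"targets": [[0, 0, 0, 0.001, 0, 0, 0], [0, 0, 0, 0, 0, 0, 0], [0, 0, 0, 0, 0, 0, 0]]}}

```text
time_s: 5.32
tcp_pos: [0.601, -0.0078, 0.0954]
eef_rot: [-179.9, 0.0, -112.1]
contact_force: [-2.3, -1.0, 6.2]
gripper_width: 0.0107
gripper_force: 20.0
```

Request:
{"method": "apply_moves", "body": {"targets": [[0, 0, 0, 0.001, 0, 0, 0], [0, 0, 0, 0, 0, 0, 0], [0, 0, 0, 0, 0, 0, 0]]}}

```text
time_s: 5.57
tcp_pos: [0.601, -0.0078, 0.0945]
eef_rot: [-179.9, 0.0, -112.1]
contact_force: [-1.7, -0.2, 7.4]
gripper_width: 0.0107
gripper_force: 20.0
```

Request:
{"method": "apply_moves", "body": {"targets": [[0, 0, 0, 0.0005, 0, 0, 0], [0, 0, 0, 0, 0, 0, 0], [0, 0, 0, 0, 0, 0, 0]]}}

```text
time_s: 5.82
tcp_pos: [0.6011, -0.0078, 0.0942]
eef_rot: [-179.9, 0.0, -112.1]
contact_force: [-2.2, -1.2, 9.5]
gripper_width: 0.0107
gripper_force: 20.0
```

Request:
{"method": "apply_moves", "body": {"targets": [[0, 0, 0, 0.0005, 0, 0, 0], [0, 0, 0, 0, 0, 0, 0], [0, 0, 0, 0, 0, 0, 0]]}}

```text
time_s: 6.07
tcp_pos: [0.6011, -0.0078, 0.0938]
eef_rot: [-179.9, 0.0, -112.1]
contact_force: [-2.0, -0.3, 9.9]
gripper_width: 0.0112
gripper_force: 20.0
```

Request:
{"method": "apply_moves", "body": {"targets": [[0, 0, 0, 0.0003, 0, 0, 0], [0, 0, 0, 0, 0, 0, 0], [0, 0, 0, 0, 0, 0, 0]]}}

```text
time_s: 6.32
tcp_pos: [0.6011, -0.0077, 0.0937]
eef_rot: [-179.9, 0.0, -112.0]
contact_force: [-2.9, -1.0, 12.1]
gripper_width: 0.0111
gripper_force: 20.0
```

Request:
{"method": "apply_moves", "body": {"targets": [[0, 0, 0.0002, 0, 0, 0, 0.05], [0, 0, 0, 0, 0, 0, 0.05], [0, 0, 0, 0, 0, 0, 0], [0, 0, 0, 0, 0, 0, 0]]}}

```text
time_s: 6.65
tcp_pos: [0.6012, -0.0078, 0.0936]
eef_rot: [-179.9, 0.0, -121.1]
contact_force: [-1.2, -0.9, 10.7]
gripper_width: 0.0108
gripper_force: 20.0
```

Request:
{"method": "apply_moves", "body": {"targets": [[0, 0, 0, 0.0002, 0, 0, 0.04], [0, 0, 0, 0, 0, 0, 0.04], [0, 0, 0, 0, 0, 0, 0.04], [0, 0, 0, 0, 0, 0, 0], [0, 0, 0, 0, 0, 0, 0]]}}

```text
time_s: 7.07
tcp_pos: [0.6014, -0.0079, 0.0935]
eef_rot: [-179.9, 0.1, -131.9]
contact_force: [0.6, -2.4, 10.8]
gripper_width: 0.0111
gripper_force: 20.0
```

Run:
```python
from plant import *
import numpy as np
s=get_state(); print({k:np.round(v,3).tolist() for k,v in s.items() if k in("joints","contact_force","moment","eef_rot")})
```

```text
{'joints': [17.878, 21.535, -19.771, 0.069, -48.589, -59.793], 'eef_rot': [-179.902, 0.065, -131.869], 'contact_force': [0.641, -2.404, 10.767], 'moment': [-0.531, 0.3, -0.062]}
```

Request:
{"method": "apply_moves", "body": {"targets": [[0, 0, 0, 0.0001, 0, 0, 0.045], [0, 0, 0, 0, 0, 0, 0.045], [0, 0, 0, 0, 0, 0, 0.045], [0, 0, 0, 0, 0, 0, 0.045], [0, 0, 0, 0, 0, 0, 0.044], [0, 0, 0, 0, 0, 0, 0], [0, 0, 0, 0, 0, 0, 0]]}}

```text
time_s: 7.65
tcp_pos: [0.6016, -0.0081, 0.0936]
eef_rot: [-179.9, 0.1, -152.0]
contact_force: [-0.9, -3.8, 9.9]
gripper_width: 0.0108
gripper_force: 20.0
```

Request:
{"method": "apply_moves", "body": {"targets": [[0, 0.0002, -0.0003, 0.0003, 0, 0, 0], [0, 0, 0, 0, 0, 0, 0.045], [0, 0, 0, 0, 0, 0, 0.045], [0, 0, 0, 0, 0, 0, 0.045], [0, 0, 0, 0, 0, 0, 0.045], [0, 0, 0, 0, 0, 0, 0], [0, 0, 0, 0, 0, 0, 0]]}}

```text
time_s: 8.23
tcp_pos: [0.6017, -0.0085, 0.0934]
eef_rot: [-179.9, 0.1, -168.2]
contact_force: [-0.7, -3.6, 11.4]
gripper_width: 0.0107
gripper_force: 20.0
```

Request:
{"method": "apply_moves", "body": {"targets": [[0, 0, 0, 0, 0, 0, 0.022], [0, 0, 0, 0, 0, 0, 0.022], [0, 0, 0, 0, 0, 0, 0], [0, 0, 0, 0, 0, 0, 0]]}}

```text
time_s: 8.57
tcp_pos: [0.6018, -0.0086, 0.0935]
eef_rot: [-179.9, 0.2, -172.2]
contact_force: [0.3, -3.8, 10.6]
gripper_width: 0.0108
gripper_force: 20.0
```

Run:
```python
from plant import *
import numpy as np
s=get_state(); print({k:np.round(v,3).tolist() for k,v in s.items() if k in("joints","contact_force","moment","eef_rot")})
```

```text
{'joints': [17.824, 21.549, -19.778, 0.117, -48.53, -100.067], 'eef_rot': [-179.939, 0.156, -172.166], 'contact_force': [0.348, -3.807, 10.64], 'moment': [-1.369, -0.112, -0.002]}
```

Yaw is on target with no residual moment about z. Next I let the dial spring up, open the fingers and lift.

Request:
{"method": "apply_moves", "body": {"targets": [[0, 0, 0, -0.001, 0, 0, 0], [0, 0, 0, -0.001, 0, 0, 0], [0, 0, 0, -0.001, 0, 0, 0], [0, 0, 0, -0.001, 0, 0, 0], [0, 0, 0, 0, 0, 0, 0], [0.4, 0, 0, 0, 0, 0, 0], [0.4, 0, 0, 0, 0, 0, 0], [0.4, 0, 0, 0, 0, 0, 0], [0.4, 0, 0, 0, 0, 0, 0], [0.4, 0, 0, -0.02, 0, 0, 0], [0.4, 0, 0, -0.03, 0, 0, 0], [0.4, 0, 0, -0.03, 0, 0, 0], [0.4, 0, 0, -0.03, 0, 0, 0], [0.4, 0, 0, -0.03, 0, 0, 0], [0.4, 0, 0, 0, 0, 0, 0], [0.4, 0, 0, 0, 0, 0, 0]]}}

```text
time_s: 9.9
tcp_pos: [0.6009, -0.0076, 0.2373]
eef_rot: [179.9, 0.2, -172.2]
contact_force: [-0.1, 0.6, -1.7]
gripper_width: 0.0353
gripper_force: 0.0
```

Run:
```python
from plant import *
from h import *
c=capture("wrist"); np.savez("wrist2.npz",**c); cv2.imwrite("pics/w2.png",cv2.cvtColor(c["frame"],cv2.COLOR_RGB2BGR))
s=get_state(); print(s["tcp_pos"],s["eef_rot"],s["contact_force"],s["time_s"])
v,u=np.mgrid[0:420,0:560]; px=np.c_[u.ravel(),v.ravel()]; P=world(c,px); f=c["frame"].astype(int)[px[:,1],px[:,0]].sum(1)
n=np.hypot(P[:,0]-.6,P[:,1]+.008)<.026; t=n&(P[:,2]>.09)&(P[:,2]<.1); print(t.sum(),cv2.minAreaRect((P[t,:2]*1000).astype(np.float32)),np.median(P[t,2]))
w=n&(f>420)&(P[:,2]>.07)&(P[:,2]<.1); print("white",w.sum(),P[w].mean(0) if w.any() else 0, cv2.fitLine(P[w,:2].astype(np.float32),cv2.DIST_L2,0,1e-4,.01).ravel() if w.sum()>3 else 0)
b=np.hypot(P[:,0]-.518,P[:,1]+.0225)<.018; b&=(P[:,2]>.072)&(P[:,2]<.085); print("btn",b.sum(),cv2.minEnclosingCircle((P[b,:2]*1000).astype(np.float32)),np.median(P[b,2]))
```

```text
[ 0.60005022 -0.0077271   0.23554672] [ 1.79945709e+02  8.16740442e-03 -1.72207895e+02] [-0.29908546 -0.54425665 -1.43323524] 9.95
532 ((599.2666015625, -7.511211395263672), (43.11787414550781, 10.234156608581543), 8.020563125610352) 0.09565095431075568
white 88 [ 0.60987298 -0.00603916  0.09612438] [ 0.9903755   0.13840637  0.609873   -0.00603916]
btn 553 ((515.6800537109375, -18.603994369506836), 11.855304718017578) 0.07599623584149734
```

View pics/w2.png

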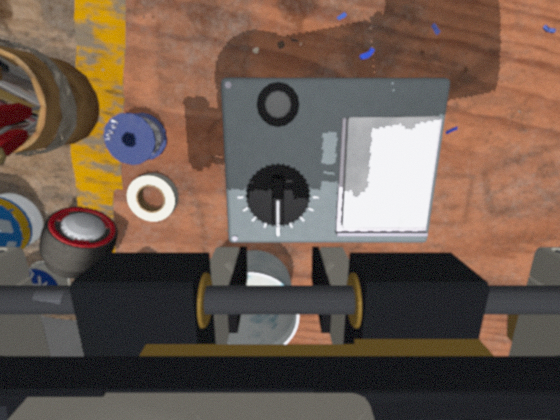

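The dial pointer is straight back: the bar lies at 8.0° and the box yaw is 7.8°. That is the fourth click. The button is at pixel (277,103), about (0.516, -0.019, 0.076), and the plate and spool have not moved.

Request:
{"method": "apply_moves", "body": {"targets": [[0, 0.0284, 0, 0, 0, 0, 0], [0, 0.0284, 0, 0, 0, 0, 0], [0, 0.0284, 0, 0, 0, 0, 0], [0, 0, 0, 0.03, 0, 0, 0], [0, 0, 0, 0.03, 0, 0, 0], [0, 0, 0, 0.03, 0, 0, 0], [0, 0, 0, 0.03, 0, 0, 0], [0, 0, 0, 0.012, 0, 0, 0], [0, 0, 0, 0, 0, 0, 0], [0, 0, 0, 0, 0, 0, 0], [0, 0, 0, 0, 0, 0, 0]]}}

```text
time_s: 10.87
tcp_pos: [0.5163, -0.0196, 0.104]
eef_rot: [-180.0, -0.0, -172.2]
contact_force: [0.9, -0.1, 0.5]
gripper_width: 0.0003
gripper_force: 0.0
```

Request:
{"method": "apply_moves", "body": {"targets": [[0, 0, 0, 0.006, 0, 0, 0], [0, 0, 0, 0.003, 0, 0, 0], [0, 0, 0, 0.002, 0, 0, 0], [0, 0, 0, 0.002, 0, 0, 0], [0, 0, 0, 0, 0, 0, 0], [0, 0, 0, 0, 0, 0, 0]]}}

```text
time_s: 11.37
tcp_pos: [0.5167, -0.0194, 0.0912]
eef_rot: [180.0, 0.1, -172.2]
contact_force: [-0.1, 1.9, 4.5]
gripper_width: 0.001
gripper_force: 2.1
```

Request:
{"method": "apply_moves", "body": {"targets": [[0, 0, 0, 0.001, 0, 0, 0], [0, 0, 0, 0.001, 0, 0, 0], [0, 0, 0, 0, 0, 0, 0], [0, 0, 0, 0, 0, 0, 0]]}}

```text
time_s: 11.7
tcp_pos: [0.5168, -0.0194, 0.0901]
eef_rot: [180.0, 0.1, -172.2]
contact_force: [-3.1, 2.6, 16.6]
gripper_width: 0.0005
gripper_force: 7.9
```

The force jumped to 16.6 N at about 5-6 mm of travel, so the button is on its stop. Now I release it and lift clear.

Request:
{"method": "apply_moves", "body": {"targets": [[0, 0, 0, -0.005, 0, 0, 0], [0, 0, 0, -0.02, 0, 0, 0], [0, 0, 0, -0.03, 0, 0, 0], [0, 0, 0, -0.03, 0, 0, 0], [0, 0, 0, -0.03, 0, 0, 0], [0, 0, 0, -0.03, 0, 0, 0], [0, 0, 0, 0, 0, 0, 0], [0, 0, 0, 0, 0, 0, 0], [0, 0, 0, 0, 0, 0, 0]]}}

```text
time_s: 12.45
tcp_pos: [0.5152, -0.0198, 0.2329]
eef_rot: [180.0, -0.1, -172.2]
contact_force: [0.5, -0.4, -0.8]
gripper_width: 0.0004
gripper_force: 0.0
```

Run:
```python
from plant import *
from h import *
c=capture("scene")
v,u=np.mgrid[150:215,215:315]; px=np.c_[u.ravel(),v.ravel()]; P=world(c,px)
for n,x,y,r,lo in(("dial",.6,-.008,.026,.09),("btn",.517,-.020,.01,.06)):
    t=(np.hypot(P[:,0]-x,P[:,1]-y)<r)&(P[:,2]>lo)&(P[:,2]<.1); print(n,t.sum(),cv2.minAreaRect((P[t,:2]*1000).astype(np.float32)),np.percentile(P[t,2],[50,80]))
print(get_state()["contact_force"])
```

```text
dial 122 ((600.7955322265625, -7.580322265625), (42.51837158203125, 14.069194793701172), 6.678999900817871) [0.09523881 0.09677516]
btn 61 ((517.162353515625, -19.533950805664062), (17.92471694946289, 18.09211540222168), 32.349613189697266) [0.07652078 0.07740822]
[ 0.19445678 -0.37751445 -0.49961826]
```

```bash
python3 -c "
from plant import *
print(close_job())"
```

```text
the job is handed in; nothing more can be done
None
```

I handed the job in with the dial on the fourth click (measured within about 1°) and the start button pressed to its stop and released, and nothing else was touched; no verdict came back.

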